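Third hand for the spice rack

TASK

Lift the aluminium spice rack, stand it on the narrow ledge of the steel splash guard with its back flat against the upright panel and its two threaded holes in line with the panel's two slots, and press it squarely against the panel with a steady push of about 12 newtons (not under 8, not over 16) so that the fitter on the cooktop side can drive the screws. Push for at least two seconds and finish while still gripping the rack and pressing: do not let go, it would fall off the ledge. Never lean on the panel with more than 30 newtons, and leave everything else on the counter where it is.

Things in the scene. Friction and masses are not known exactly. Their poses are not given: they have to be found in the camera images.
- rack: aluminium spice rack standing on the counter: an open tray 240 mm long (its x), 70 deep (its y), 0.35 to 0.6 kg. Origin: centre of its underside; z up. Floor and end plates 4 mm thick, ends 52 high. Back plate on the +y side, 4 mm thick, 56 high, outer face at y = +35 mm, with two threaded holes at x = -80 and +80 mm, 35 mm up
- rack_bar (a point): middle of the rack's front bar (rack frame 0, -30, 43 mm), axes as the rack's. Flat bar along the rack's whole x, 10 mm thick (y -35 to -25 mm), 18 mm high (z 34 to 52 mm), open below it, 56 mm free between it and the back plate: pinch it here from above, closing along the rack's y
- rack_back (a point): middle of the lower edge of the rack's outer back face (rack frame 0, 35, 0 mm); axes as the rack's
- guard: fixed steel splash guard between prep counter and cooktop: a duct 420 mm long (its x), 60 deep (its y), 70 high, with an upright panel on top. Origin: centre of the duct's underside; z up. The duct's top in front of the panel (-y side) is the ledge: 70 mm above the counter, 20 mm deep (y -30 to -10 mm)
- guard_panel: the guard's upright steel panel, 400 mm long, 8 thick, 72 high over the ledge. Origin: on its front face (over the ledge), at ledge height, mid-length; x along it, y into it (the way to push), z up. Slots 22 mm long at x = -80 and +80 mm, 35 mm above the ledge. Set in rubber, it gives along +y about 1 mm per 4 N, 8 mm at most, and springs back
- pan: aluminium frying pan on the lowered cooktop, 244 mm across, 45 mm high, black handle 160 mm long along its +x, rising to 72 mm. Origin: centre of its underside. To be left alone
- spoon: grey silicone spoon with a steel shaft lying on the lowered cooktop, 293 mm long, 15 mm high, bowl towards its +x. Origin: centre of its underside (middle of the length). To be left alone
- trivet: round steel trivet, 176 mm across, 20 mm high. Origin: centre of its underside. To be left alone
- container: teal plastic food container with its lid on and four tabs snapped down, 166 x 120 mm (long side along its x), 75 mm high. Origin: centre of its underside. To be left alone
- jar_a: glass spice jar with a steel cap, 46 mm across, 90 mm high. Origin: centre of its underside. To be left alone
- jar_b: second glass spice jar like the first, 46 mm across, 90 mm high. Origin: centre of its underside. To be left alone
- dish: white ceramic salt dish, 56 mm across, 28 mm high, between the rack and the splash guard. Origin: centre of its underside. To be left alone
- screwdriver: the fitter's screwdriver, 200 mm long, about 30 mm high, lying on the counter between robot and rack. Origin: centre of its underside (middle of the length). To be left alone

How it is judged:
On the way, in this order (a step that is already met when the one before it is completed fails the run):
1. the rack is lifted off the counter (height (world z) of rack above 0.03 m), for 0.1 s.
2. the gripped rack stands on the ledge, flat against the panel and in line with the slots, pressed with 8 to 16 N for two seconds (x of rack_back in the frame of guard_panel between -0.008 and 0.008 m and y of rack_back in the frame of guard_panel between -0.003 and 0.003 m and z of rack_back in the frame of guard_panel between -0.003 and 0.003 m and angle between the x axis of rack and the x axis of guard_panel, either way round below 0.035 rad and angle between rack's own z axis and vertical below 0.05 rad and angle between the y axis of rack and the y axis of guard_panel, either way round below 0.06 rad and contact force between rack and guard_panel between 8 and 16 N and contact force between the fingers and rack above 2 N), for 2 s.
At the end, for the whole second after the job is handed in: Fingers still hold the rack; underside at ledge height within 3 mm, back within 3 mm of the panel, holes within 8 mm of the slots' middles along the panel, turned under 2 degrees from the panel, tilted under 2.9 degrees, pressing on it with 8 to 16 N (all of step 2); the arm keeps its last pose, push and grip.
It fails at once if the panel is pressed with more than 30 N (contact force between rack and guard_panel above 30 N).
It fails at once if one of the other things on the counter is moved by more than 20 mm (distance of any of pan, spoon, trivet, container, jar_a, jar_b, dish, screwdriver from where it was at the start of the episode above 0.02 m).
It also fails if it takes over 61 s, if anything falls off the work surface, if the arm or the gripper's body presses on something with over 40 N, if the wrist force passes 120 N, or if a joint passes its speed limit or range.

ROBOT

A 7-joint arm with a two-finger parallel gripper is mounted at the origin on the work surface. World frame = base frame: x ahead of the robot, y to its left, z up, the work surface at z = 0. Lengths are in m, angles in rad, forces in N, time in s.
With the tool pointing down it reaches from about 0.425 to 0.925 m from the base axis. Payload 6.8 kg.
Tool frame: the origin (TCP) lies at the very end of the fingers, on their centre line; the grasp point (between the pads) lies robot.grip_depth behind it (robot.grip_depth is the distance from the TCP to the grasp point, in m); x points along the fingers, y is the direction in which the jaws open and shut, and the axes are right-handed (so a half turn about x gives the same grasp; the last joint's range is limited). The gripper opens to 85 mm and grips with 20 to 120 N. Pads are 22 mm wide; open, the fingers measure 114 mm over their backs; the gripper's body (76 mm by 85 mm) begins 54 mm behind the grasp point. The pads swing forward as they close: fully open they stand 13 mm farther back than shut.
Start: joints at [1.176, 0.477, 0.022, 1.555, -0.011, 1.109, -0.083], TCP at [0.191, -0.647, 0.231] pointing down, gripper open.
Joint ranges: [-2.96, 2.96], [-0.34, 2.1], [-1.41, 1.46], [0.24, 2.44], [-1.37, 4.51], [0.17, 1.92], [-2.96, 2.96]. Speed limits (rad/s): [2.39, 2.39, 3.14, 3.14, 3.14, 3.14, 3.14].

INTERFACE

Orientations are given as a rotation vector (axis times angle).
In Python, from rig import sensors, grab_frame, ticket, robot gives the robot as it stands. The module is installed in compiled form; this text tells all that it offers.
- The arm moves only by the tool carry_out, never from a script. Its argument "rows" is a list of rows, each a list of 3 entries, a list of its own where there are three numbers: the shift along the world's x, y, z in cm, then the turn about the world's z in degrees, then the closure, from -1 (fully open) to 1 (shut), so that 0 is half open. In form: [[[x, y, z], roll, hand], ...]. A call has 1 to 5 rows; each row shifts and turns the commanded pose from where the row before left it; what a row does not reach is not made up. A row lasts 1/8 s, in which the tool goes at most 62.5 mm and 10.7 degrees, less where a joint would pass 70% of its speed; a pose out of reach is approached as far as the arm can. A call with a gripper value outside its range is refused whole. The fingers move at their own pace and stop on an object; "force" is the grip in N (left out, the last holds). Time passes only in rows, so rows that do not move let the fingers close. It gives the time, the measured TCP pose, the force and the opening at its end, in the units of the state.
- sensors.get_state(): the state, without advancing time (a new reading comes with each control period).
- grab_frame(name): name is "scene" or "top"; returns a dict with "image" (480x640x3 uint8, red, green, blue), "fx", "fy", "cx", "cy" (pixels), "k1" (the pictures are not rectified: a ray, as slopes to the right and down, at radius r is drawn at 1 + k1 r^2 times it, then the intrinsics apply), "R" (3x3) and "t" (3): a world point X has camera coordinates R X + t. Camera axes: x right, y down, z forward; pixel columns grow to the right and rows downward; lengths in m; the calibration is good to about 2 mm. A picture is of the moment at which its call begins. There is no depth.
- ticket.hand_in(): hands the job in, once; it reports no verdict.
The state is a dict: "time": time; "joints": joint angles; "joint_velocities": joint speeds; "joint_efforts": joint torques, N m; "tcp_pos": TCP position; "orientation": TCP orientation; "wrist_force": force on the tool from outside, world axes, zero at the start; "moment": the same for the moment, N m; "finger_gap": opening from 0.0 (shut) to 1.0 (fully open).
Only numpy, scipy, OpenCV 4.12 (cv2) and the standard library are available. Lean on these libraries where they do the work, as an engineer would, in place of code of your own. Each camera call takes 0.05 s, during which the arm holds its last target.

## Working session

There is one attempt and no reset: what is moved stays moved. The work goes in short steps, Python scripts to look and compute and a tool call to move; the robot and the scene stay as the last step left them, time stands still between calls to the robot, and variables do not carry over. Pictures are saved under pics/ and viewed, and the job is handed in when it is done.

Besides the shell and the picture viewer there is one more tool, called after "Request:" as name([rows], argument=value, ...), one row to a line, values as JSON. carry_out: Moves the arm, as the interface text tells. Its arguments: {"type":"object","properties":{"rows":{"type":"array"},"force":{"type":"number"}},"required":["rows"]}

```bash
mkdir -p pics; cat > h.py <<'E'
import numpy as np,cv2
from rig import sensors,grab_frame,ticket,robot
def snap(n,f):
    g=grab_frame(n); cv2.imwrite('pics/'+f,g['image'][:,:,::-1]); np.save('pics/'+f+'.npy',g,allow_pickle=True); return g
def load(f): return np.load('pics/'+f+'.npy',allow_pickle=True).item()
def ray(g,u,v):
    K=np.array([[g['fx'],0,g['cx']],[0,g['fy'],g['cy']],[0,0,1.]])
    p=cv2.undistortPoints(np.array([[[u,v]]],float),K,np.array([g['k1'],0,0,0.]))[0,0]
    R=np.array(g['R']);t=np.array(g['t'])
    return -R.T@t, R.T@np.array([p[0],p[1],1])
def onz(g,u,v,z):
    c,d=ray(g,u,v); return c+d*(z-c[2])/d[2]
def proj(g,X):
    K=np.array([[g['fx'],0,g['cx']],[0,g['fy'],g['cy']],[0,0,1.]])
    R=np.array(g['R'],float);t=np.array(g['t'],float)
    return cv2.projectPoints(np.array(X,float).reshape(-1,1,3),cv2.Rodrigues(R)[0],t,K,np.array([g['k1'],0,0,0.]))[0][:,0]
E
python3 - <<'E'
from h import *
for n in('scene','top'):
    g=snap(n,n+'0.png'); R=np.array(g['R']);print(n,-R.T@np.array(g['t']),R.tolist(),g['fx'],g['k1'])
s=sensors.get_state();print(s); print(robot.grip_depth)
E
```

```text
scene [1.43222285 0.80153269 0.79324427] [[-0.6367904929938704, 0.7710228487975537, -0.004651307851382004], [0.41476164457344916, 0.33745526478341914, -0.8450424382601625], [-0.649977419779604, -0.5400441749542876, -0.5346790091957897]] 464.27070310854884 -0.11212104404764867
top [0.29435164 0.05377152 1.23336156] [[0.014787343576818822, -0.9998862562891484, -0.0029679882096058283], [-0.9736331928769345, -0.013723180367597983, -0.2277061265070933], [0.22763949612975143, 0.006256900564146534, -0.9737253776076308]] 472.6898217615578 -0.059592836380229504
{'time': 0.1, 'joints': array([ 1.17586988,  0.47772377,  0.02231215,  1.55635099, -0.01152789,
        1.10929164, -0.08307533]), 'joint_velocities': array([-0.00124685, -0.00177446,  0.00061917, -0.00235172,  0.00068399,
       -0.00031337, -0.00010173]), 'joint_efforts': array([ 4.43664918e-03, -5.97764218e+01,  1.61383621e+00, -2.81955117e+01,
        1.28178333e-02,  5.08918994e-03,  1.95872741e-05]), 'tcp_pos': array([ 0.19082863, -0.64690753,  0.23041876]), 'orientation': array([ 2.06784839,  0.30040581, -2.0685071 ]), 'wrist_force': array([ 0.25925777,  0.26853848, -0.47804581]), 'moment': array([-0.05552878,  0.02441878,  0.00297651]), 'finger_gap': 1.0005899640382716}
0.0187
```

View pics/scene0.png

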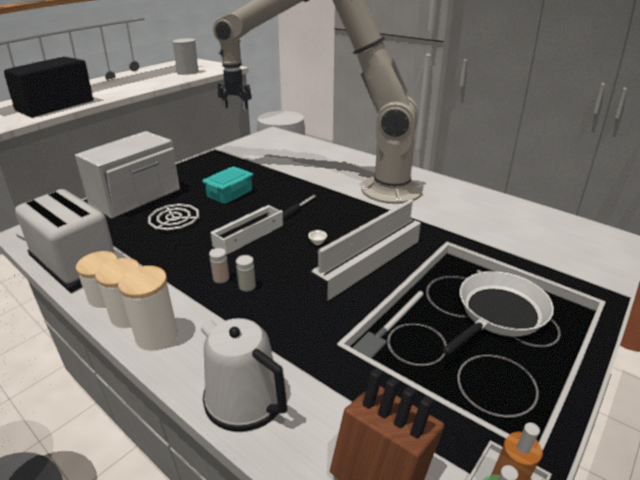

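View pics/top0.png

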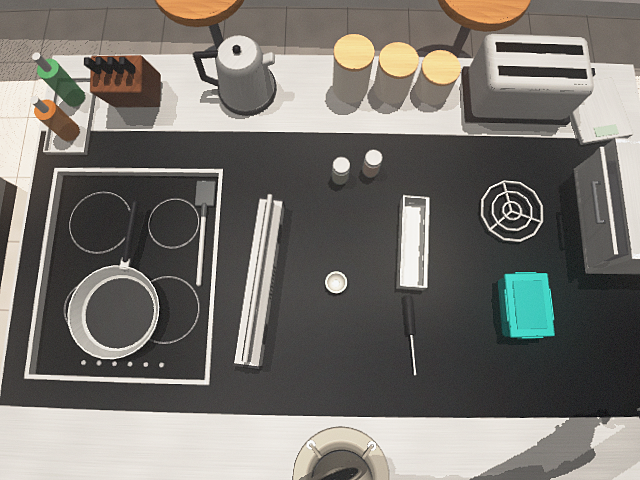

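The scene shows the rack near (247,228) and the guard near (367,250). In the top view the rack is at (413,242), the guard at (260,282), the dish at (336,283) between them, and the screwdriver at (410,330). I'll zoom in on these.

```bash
python3 - <<'E'
from h import *
t=load('top0.png')['image'][:,:,::-1]; s=load('scene0.png')['image'][:,:,::-1]
a=cv2.resize(t[185:300,385:445],None,fx=5,fy=5,interpolation=cv2.INTER_CUBIC)
b=cv2.resize(t[185:375,225:295],None,fx=3.1,fy=3.1,interpolation=cv2.INTER_CUBIC)
w=np.zeros((600,540,3),np.uint8); w[:575,:300]=a; w[:b.shape[0],310:310+b.shape[1]]=b
cv2.imwrite('pics/ztop.png',w)
cv2.imwrite('pics/zsc.png',cv2.resize(s[190:300,200:430],None,fx=3.4,fy=3.4,interpolation=cv2.INTER_CUBIC))
E
```

```text
(no output)
```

View pics/ztop.png

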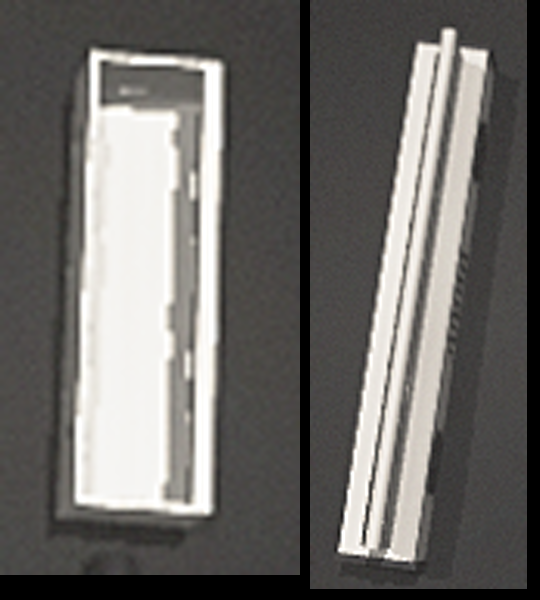

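View pics/zsc.png

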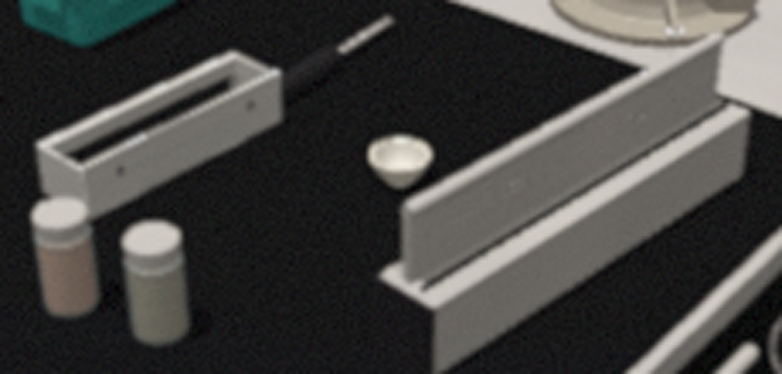

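```bash
cat > m.py <<'E'
from h import *
g=load('top0.png')
def zz(p,f,ox,oy,sx=0): return ((p[0]-sx+.5)/f-.5+ox,(p[1]+.5)/f-.5+oy)
def P(n,p,z,f,ox,oy,sx=0):
    u=zz(p,f,ox,oy,sx); X=onz(g,*u,z); print(n,np.round(u,1),np.round(X,4)); return X
a=(5,385,185)
TL=P('back far',(90,48),.056,*a);BL=P('back near',(75,508),.056,*a);TR=P('bar far',(224,60),.052,*a);BR=P('bar near',(213,515),.052,*a)
L=lambda a,b:np.linalg.norm((a-b)[:2])
ang=lambda a,b:np.degrees(np.arctan2((a-b)[1],(a-b)[0]))
print('len',L(TL,BL),L(TR,BR),'dep',L(TL,TR),L(BL,BR),'ang',ang(TL,BL),ang(TR,BR))
b=(3.1,225,185,310)
lf=P('ledge far',(489,50),.07,*b);ln=P('ledge near',(416,562),.07,*b)
bf=P('duct back far',(418,44),.07,*b);bn=P('duct back near',(339,552),.07,*b)
pf1=P('pan far L',(441,29),.142,*b);pf2=P('pan far R',(456,29),.142,*b)
pn1=P('pan near L',(366,552),.142,*b);pn2=P('pan near R',(382,555),.142,*b)
print('len',L(lf,ln),L(bf,bn),'dep',L(lf,bf),L(ln,bn),'panel',L(pf1,pn1),L(pf2,pn2),'thk',L(pf1,pf2),'ang',ang(lf,ln),ang(bf,bn),ang(pf1,pn1),ang(pf2,pn2))
print(cv2.Rodrigues(sensors.get_state()['orientation'])[0].round(3))
E
python3 m.py
```

```text
back far [402.6 194.2] [ 0.7044 -0.156   0.056 ]
back near [399.6 286.2] [ 0.4612 -0.1422  0.056 ]
bar far [429.4 196.6] [ 0.7003 -0.2274  0.052 ]
bar near [427.2 287.6] [ 0.4591 -0.2126  0.052 ]
len 0.24354908906285752 0.24164226391765523 dep 0.07154692541521192 0.07037338059954847 ang -3.2427669097146965 -3.52677324111337
ledge far [282.4 200.8] [0.6771 0.1577 0.07  ]
ledge near [258.9 366. ] [0.262 0.201 0.07 ]
duct back far [259.5 198.9] [0.6816 0.2173 0.07  ]
duct back near [234.  362.7] [0.2684 0.2611 0.07  ]
pan far L [266.9 194. ] [0.6702 0.1896 0.142 ]
pan far R [271.8 194. ] [0.6704 0.1778 0.142 ]
pan near L [242.7 362.7] [0.2704 0.2286 0.142 ]
pan near R [247.9 363.7] [0.2685 0.2169 0.142 ]
len 0.41734592178533986 0.41553856625755226 dep 0.05970829587585529 0.06041556936023681 panel 0.4017476618855538 0.40378714734192955 thk 0.011798020730625247 ang -5.957120971087297 -6.057950065964895 -5.5707054459281276 -5.549454437210763
[[-0.001  0.283 -0.959]
 [ 0.002 -0.959 -0.283]
 [-1.    -0.002  0.   ]]
```

```bash
cat > ed.py <<'E'
from h import *
def edge(g,a,b,z,half=3,n=60,trim=.06,pol=0,name=''):
    im=cv2.GaussianBlur(cv2.cvtColor(g['image'],cv2.COLOR_RGB2GRAY).astype(np.float32),(0,0),.7)
    a=np.array(a,float);b=np.array(b,float);d=(b-a)/np.linalg.norm(b-a);nn=np.array([-d[1],d[0]])
    o=np.arange(-half,half+.01,.1);pts=[]
    for s in np.linspace(trim,1-trim,n):
        c=a+(b-a)*s;q=(c+o[:,None]*nn).astype(np.float32)
        p=cv2.remap(im,q[:,:1],q[:,1:],cv2.INTER_CUBIC)[:,0]
        gr=np.gradient(p); gr=gr*pol if pol else abs(gr); k=gr.argmax()
        if gr[k]>.8: pts.append(onz(g,*q[k],z)[:2])
    pts=np.array(pts,np.float32)
    vx,vy,x0,y0=cv2.fitLine(pts,cv2.DIST_HUBER,0,1e-4,1e-4).ravel()
    if vx<0:vx,vy=-vx,-vy
    r=(pts[:,0]-x0)*-vy+(pts[:,1]-y0)*vx
    print(name,'n',len(pts),'ang %.2f'%np.degrees(np.arctan2(vy,vx)),'p0 %.4f %.4f'%(x0,y0),'rms mm %.2f'%(1e3*np.median(abs(r))))
    return np.degrees(np.arctan2(vy,vx)),np.array([x0,y0])
E
cat > m2.py <<'E'
from ed import *
g=load('top0.png')
edge(g,(402.6,194.2),(399.6,286.2),.056,name='back outer')
edge(g,(429.4,196.6),(427.2,287.6),.052,name='bar outer')
edge(g,(402.6,194.2),(429.4,196.6),.053,n=20,trim=.15,name='far end')
edge(g,(399.6,286.2),(427.2,287.6),.053,n=20,trim=.15,name='near end')
edge(g,(282.4,200.8),(258.9,366),.07,name='ledge front')
edge(g,(259.5,198.9),(234,362.7),.07,name='duct back')
edge(g,(266.9,194),(242.7,362.7),.142,half=2,name='pan L')
edge(g,(271.8,194),(247.9,363.7),.142,half=2,name='pan R')
edge(g,(282.4,200.8),(273.5,199.8),.07,n=15,trim=.1,name='ledge far end')
edge(g,(234,362.7),(258.9,366),.07,n=15,trim=.1,name='duct near end')
E
python3 m2.py
python3 - <<'E'
from h import *
# predict in scene from top estimate
s=load('scene0.png');im=s['image'][:,:,::-1].copy();im=cv2.resize(im,None,fx=1,fy=1)
def fr(o,a):
    a=np.radians(a);R=np.array([[np.cos(a),-np.sin(a)],[np.sin(a),np.cos(a)]])
    return lambda x,y,z:[*(np.array(o)+R@np.array([x,y])),z]
r=fr((.5813,-.1845),-3.4); G=fr((.4723,.2093),-5.9)
for f,pts in((r,[(x,.035,z) for x in(-.12,.12) for z in (0,.056)]+[(x,.035,.035) for x in(-.08,.08)]),(G,[(x,y,.07) for x in(-.21,.21) for y in(-.03,.03)]+[(x,y,.142) for x in(-.2,.2) for y in(-.01,-.002)])):
    q=proj(s,[f(*p) for p in pts]);print(q.round(1).tolist())
    for c in q: cv2.circle(im,tuple(int(round(v*16)) for v in c),16,(0,0,255),-1,shift=4)
cv2.imwrite('pics/zs2.png',cv2.resize(im[190:300,200:430],None,fx=3.4,fy=3.4,interpolation=cv2.INTER_CUBIC))
E
```

```text
back outer n 60 ang -3.56 p0 0.6116 -0.1504 rms mm 0.32
bar outer n 60 ang -3.82 p0 0.5929 -0.2199 rms mm 0.67
far end n 20 ang 87.02 p0 0.7014 -0.1972 rms mm 0.76
near end n 20 ang 86.14 p0 0.4614 -0.1753 rms mm 0.25
ledge front n 60 ang -6.09 p0 0.4641 0.1816 rms mm 0.46
duct back n 60 ang -5.90 p0 0.4861 0.2393 rms mm 0.47
pan L n 60 ang -5.83 p0 0.4873 0.2077 rms mm 2.00
pan R n 60 ang -6.07 p0 0.4162 0.2050 rms mm 0.56
ledge far end n 15 ang 79.65 p0 0.6775 0.1680 rms mm 0.19
duct near end n 15 ang 83.82 p0 0.2647 0.2290 rms mm 0.25
[[281.9, 224.5], [281.2, 209.9], [225.3, 253.9], [223.3, 238.4], [272.7, 219.9], [234.4, 239.1]]
[[403.7, 215.0], [419.4, 221.7], [309.0, 270.1], [325.3, 279.9], [409.3, 197.9], [411.5, 198.8], [317.0, 248.8], [319.2, 250.0]]
```

View pics/zs2.png

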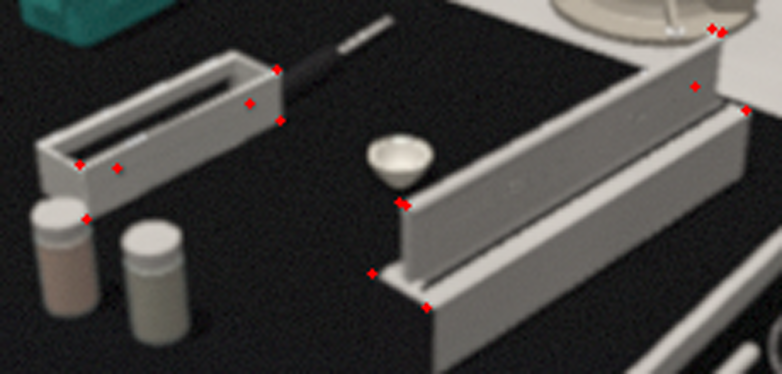

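Request:
carry_out([
  [[3, 3.5, 0], -4, -0.2],
  [[4, 4.5, 0], -4, -0.2],
  [[4, 4.5, 0], -4, -0.2],
  [[4, 4.5, 0], -4, -0.2],
  [[4, 4.5, 0], -4, -0.2],
], force=60)

```text
time: 0.72
tcp_pos: [0.3819, -0.4307, 0.2311]
orientation: [-2.188, 0.07, 2.189]
wrist_force: [0.9, 0.1, 0.3]
finger_gap: 0.599
```

Request:
carry_out([
  [[4, 4.5, 0], 0, -0.2],
  [[4, 4.5, 0], 0, -0.2],
  [[4, 4.5, 0], 0, -0.2],
  [[4, 4.5, 0], 0, -0.2],
  [[3.8, 3.8, 0], 0, -0.2],
])

```text
time: 1.35
tcp_pos: [0.5799, -0.2122, 0.231]
orientation: [-2.19, 0.067, 2.191]
wrist_force: [0.4, -1.1, -0.5]
finger_gap: 0.602
```

Request:
carry_out([
  [[0, 0, -4], 0, -0.2],
  [[0, 0, -3], 0, -0.2],
  [[0, 0, 0], 0, -0.2],
  [[0, 0, 0], 0, -0.2],
])

```text
time: 1.85
tcp_pos: [0.5795, -0.2148, 0.1624]
orientation: [-2.191, 0.069, 2.188]
wrist_force: [0.5, 0.2, 0.2]
finger_gap: 0.6
```

```bash
cat > st.py <<'E'
from h import *
s=sensors.get_state();R=cv2.Rodrigues(s['orientation'])[0]
print('t',round(s['time'],2),'tcp',s['tcp_pos'].round(4),'yaw',round(float(np.degrees(np.arctan2(R[1,1],R[0,1]))),2),'xaxis',R[:,0].round(3),'F',s['wrist_force'].round(2),'M',s['moment'].round(2),'gap',round(float(s['finger_gap']),3),'q',s['joints'].round(2))
E
python3 st.py; python3 -c "
from h import *
g=snap('top','top1.png');g=snap('scene','sc1.png')
a=cv2.imread('pics/top1.png')[160:310,350:480];b=cv2.imread('pics/sc1.png')[150:270,180:330]
w=np.zeros((600,800,3),np.uint8);a=cv2.resize(a,(390,450));b=cv2.resize(b,(400,320));w[:450,:390]=a;w[:320,400:]=b;cv2.imwrite('pics/z1.png',w)"
```

```text
t 1.85 tcp [ 0.5795 -0.2148  0.1624] yaw -93.59 xaxis [ 0.001 -0.    -1.   ] F [0.48 0.19 0.18] M [-0.02 -0.04  0.02] gap 0.6 q [ 0.34  0.46 -0.12  1.76  0.07  0.93 -1.44]
```

View pics/z1.png

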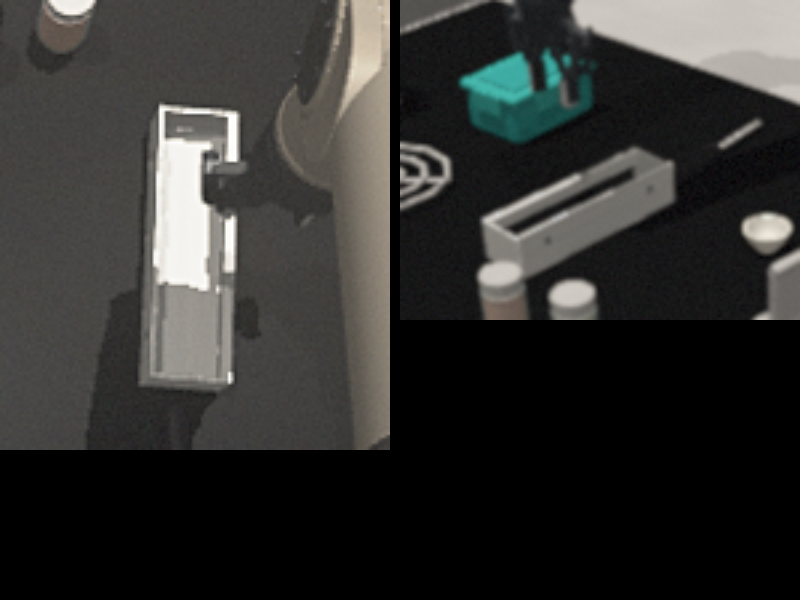

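The picture shows the open fingers above the rack's right rim, at about the middle of its length, with the inner finger inside the tray. I'm descending.

Request:
carry_out([
  [[0, 0.1, -4], 0, -0.2],
  [[0, 0, -3.5], 0, -0.2],
  [[0, 0, -2], 0, -0.2],
  [[0, 0, -1], 0, -0.2],
  [[0, 0, 0], 0, -0.2],
])

```text
time: 2.58
tcp_pos: [0.5793, -0.2136, 0.0566]
orientation: [-2.19, 0.068, 2.189]
wrist_force: [-0.0, 0.2, 0.3]
finger_gap: 0.598
```

Request:
carry_out([
  [[0, 0, -1.5], 0, -0.2],
  [[0, 0, -1.0], 0, -0.2],
  [[0, 0, -0.8], 0, -0.2],
  [[0, 0, 0], 0, -0.2],
])

```text
time: 3.08
tcp_pos: [0.5784, -0.2132, 0.0225]
orientation: [-2.188, 0.068, 2.191]
wrist_force: [0.3, 0.0, 0.9]
finger_gap: 0.602
```

```bash
python3 st.py; python3 -c "
from h import *
g=snap('top','top2.png');g=snap('scene','sc2.png')
a=cv2.imread('pics/top2.png')[160:310,350:480];b=cv2.imread('pics/sc2.png')[150:270,180:330]
w=np.zeros((600,800,3),np.uint8);a=cv2.resize(a,(390,450));b=cv2.resize(b,(400,320));w[:450,:390]=a;w[:320,400:]=b;cv2.imwrite('pics/z2.png',w)"
```

```text
t 3.08 tcp [ 0.5784 -0.2132  0.0225] yaw -93.57 xaxis [-0.001  0.    -1.   ] F [0.27 0.03 0.87] M [0.03 0.05 0.01] gap 0.602 q [ 0.33  0.64 -0.1   1.83  0.1   0.67 -1.47]
```

View pics/z2.png

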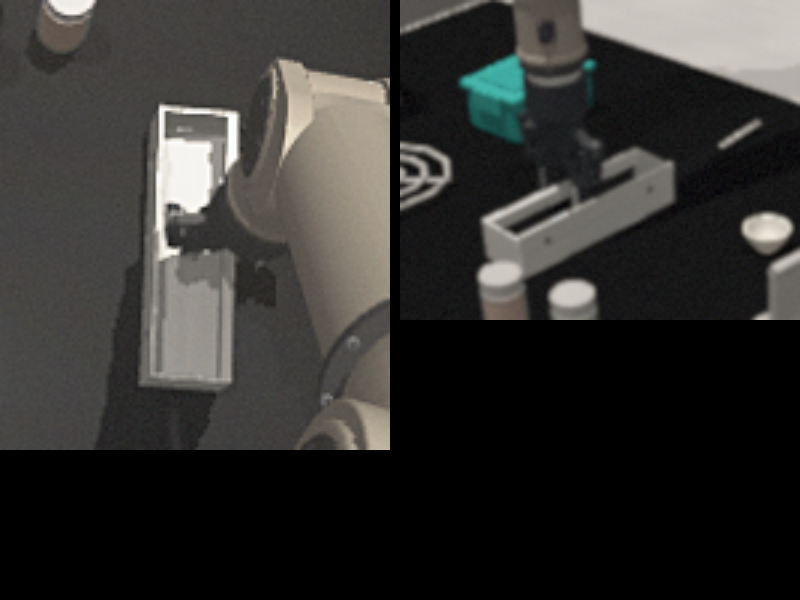

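The fingers straddle the bar, one inside the tray and one in front, with no contact force. I'm closing.

Request:
carry_out([
  [[0, 0, 0.1], 0, 0.4],
  [[0, 0, 0], 0, 0.7],
  [[0, 0, 0], 0, 1],
  [[0, 0, 0], 0, 1],
  [[0, 0, 0], 0, 1],
], force=80)

```text
time: 3.8
tcp_pos: [0.5793, -0.2137, 0.0249]
orientation: [-2.191, 0.069, 2.189]
wrist_force: [-1.6, -0.6, 5.1]
finger_gap: 0.1
```

Request:
carry_out([
  [[0, 0, 0], 0, 1],
  [[0, 0, 0], 0, 1],
  [[0, 0, 0], 0, 1],
])

```text
time: 4.18
tcp_pos: [0.5793, -0.2137, 0.0249]
orientation: [-2.191, 0.069, 2.189]
wrist_force: [-1.4, -0.2, 6.3]
finger_gap: 0.098
```

```bash
python3 st.py
```

```text
t 4.17 tcp [ 0.5793 -0.2137  0.0249] yaw -93.58 xaxis [ 0.001 -0.    -1.   ] F [-1.42 -0.23  6.32] M [0.01 0.26 0.08] gap 0.098 q [ 0.33  0.64 -0.1   1.83  0.1   0.68 -1.47]
```

Request:
carry_out([
  [[0, 0, 1], 0, 1],
  [[0, 0, 2], 0, 1],
  [[0, 0, 3], 0, 1],
  [[0, 0, 3], 0, 1],
  [[0, 0, 2], 0, 1],
])

```text
time: 4.8
tcp_pos: [0.5794, -0.2136, 0.1369]
orientation: [-2.192, 0.069, 2.188]
wrist_force: [-0.1, -1.3, -4.8]
finger_gap: 0.098
```

Request:
carry_out([
  [[0, 0, 0], 0, 1],
  [[0, 0, 0], 0, 1],
  [[0, 0, 0], 0, 1],
])

```text
time: 5.18
tcp_pos: [0.5781, -0.2132, 0.1331]
orientation: [-2.187, 0.068, 2.192]
wrist_force: [-1.3, 0.3, -4.6]
finger_gap: 0.102
```

```bash
python3 st.py;  python3 -c "
from h import *
g=snap('top','top3.png');g=snap('scene','sc3.png')
a=cv2.imread('pics/top3.png')[130:320,330:480];b=cv2.imread('pics/sc3.png')[120:270,180:330]
w=np.zeros((600,800,3),np.uint8);a=cv2.resize(a,(390,494));b=cv2.resize(b,(400,400));w[:494,:390]=a;w[:400,400:]=b;cv2.imwrite('pics/z3.png',w)"
```

```text
t 5.17 tcp [ 0.5781 -0.2132  0.1331] yaw -93.56 xaxis [-0.002  0.001 -1.   ] F [-1.34  0.29 -4.64] M [-0.13  0.04  0.07] gap 0.102 q [ 0.34  0.49 -0.12  1.78  0.07  0.88 -1.44]
```

View pics/z3.png

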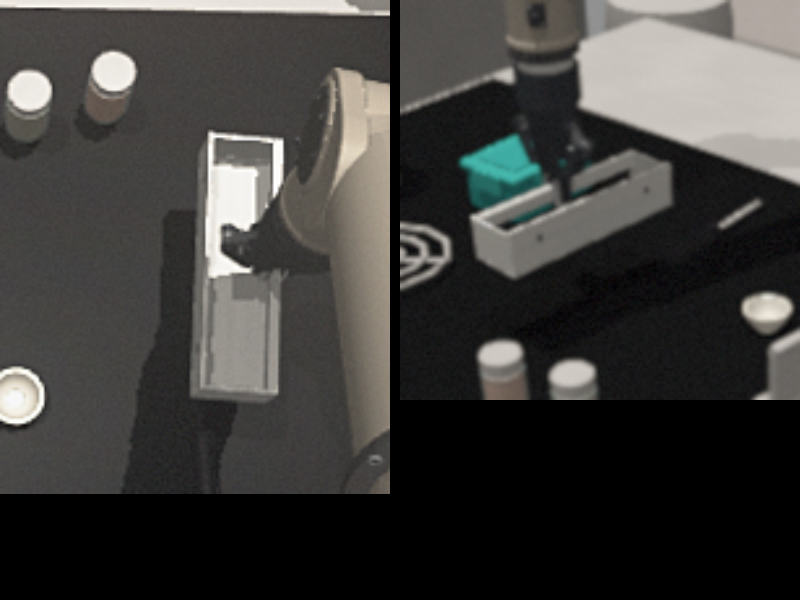

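The rack is lifted level and square to the gripper, and weighs about 4.6 N. Next I carry it to about 25 mm in front of the panel.

Request:
carry_out([
  [[-1, 2.5, 0], -0.4, 1],
  [[-1.6, 4.5, 0], -0.4, 1],
  [[-1.6, 4.5, 0], -0.4, 1],
  [[-1.6, 4.5, 0], -0.4, 1],
  [[-1.6, 4.5, 0], -0.4, 1],
])

```text
time: 5.9
tcp_pos: [0.5042, -0.007, 0.1341]
orientation: [-2.171, 0.106, 2.172]
wrist_force: [0.1, 0.9, -3.2]
finger_gap: 0.099
```

Request:
carry_out([
  [[-1.6, 4.5, 0], -0.4, 1],
  [[-1.6, 4, 0], 0, 1],
  [[-1.2, 2.5, 0], 0, 1],
  [[0, 0.5, 0], 0, 1],
  [[0, 0, 0], 0, 1],
])

```text
time: 6.52
tcp_pos: [0.4612, 0.1064, 0.1342]
orientation: [-2.168, 0.113, 2.168]
wrist_force: [-0.6, -0.3, -5.1]
finger_gap: 0.102
```

Request:
carry_out([
  [[0, 0, 0], 0, 1],
  [[0, 0, 0], 0, 1],
  [[0, 0, 0], 0, 1],
])

```text
time: 6.9
tcp_pos: [0.4611, 0.106, 0.1343]
orientation: [-2.167, 0.114, 2.167]
wrist_force: [-0.2, -0.6, -4.1]
finger_gap: 0.105
```

```bash
python3 st.py;  python3 -c "
from h import *
g=snap('top','top4.png');g=snap('scene','sc4.png')
a=cv2.imread('pics/top4.png')[180:380,220:370];b=cv2.imread('pics/sc4.png')[140:300,270:430]
w=np.zeros((600,800,3),np.uint8);a=cv2.resize(a,(390,520));b=cv2.resize(b,(400,400));w[:520,:390]=a;w[:400,400:]=b;cv2.imwrite('pics/z4.png',w)"
```

```text
t 6.9 tcp [0.4611 0.106  0.1343] yaw -96.03 xaxis [ 0. -0. -1.] F [-0.2  -0.56 -4.08] M [-0.18  0.03  0.  ] gap 0.105 q [-0.16  0.29 -0.23  2.1   0.1   0.76 -2.13]
```

View pics/z4.png

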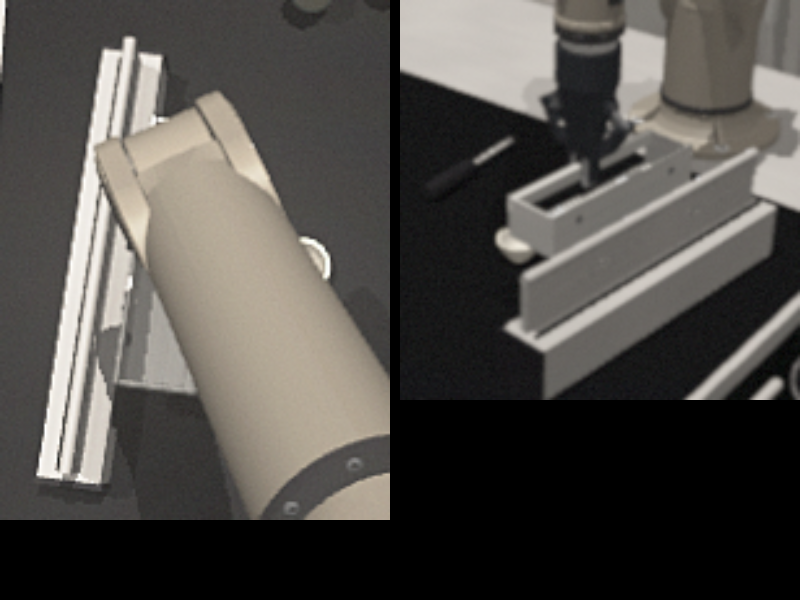

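```bash
python3 -c "
from h import *
b=cv2.imread('pics/sc4.png')[180:285,310:425]
cv2.imwrite('pics/z4b.png',cv2.resize(b,None,fx=6,fy=5.7,interpolation=cv2.INTER_CUBIC))"
```

```text
(no output)
```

View pics/z4b.png

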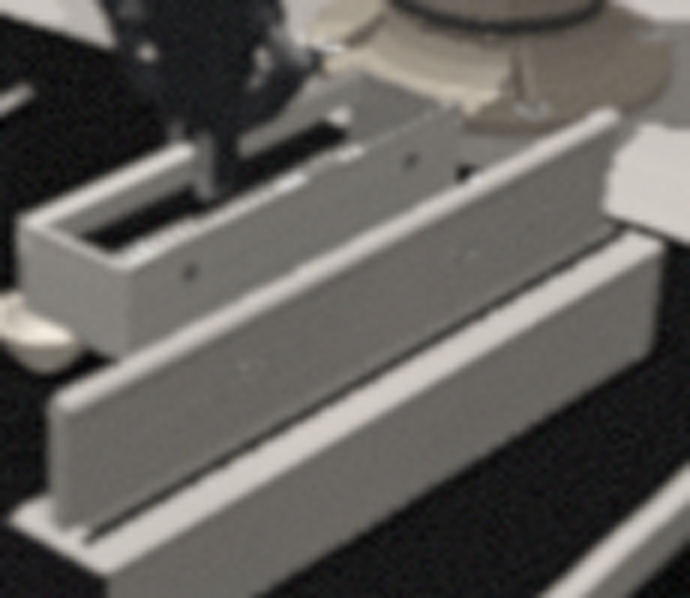

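```bash
python3 -c "
from h import *
g=load('sc4.png')
u=np.array([.9946,-.1037,0]);n=np.array([.1037,.9946,0])
def pl(p,t):
    c,d=ray(g,310+(p[0]+.5)/6-.5,180+(p[1]+.5)/5.7-.5); X=c+d*(t-n@c)/(n@d); return X@u,X[2]
tb=n@np.array([.4611,.106,0])+.065
print('rack back t',tb)
for nm,p,t in [('hole far',(190,272),tb),('hole near',(411,160),tb),('slot far',(246,366),.2566),('slot near',(468,254),.2566),('rack top far',(128,268),tb),('rack top near',(460,108),tb),('panel top far',(58,405),.2566),('panel top near',(614,116),.2566)]: print(nm,np.round(pl(p,t),4))
print('tcp s',u@np.array([.4611,.106,0]))
"
```

```text
rack back t 0.21824367
hole far [0.5255 0.1417]
hole near [0.3652 0.1416]
slot far [0.5282 0.1067]
slot near [0.3639 0.1007]
rack top far [0.5668 0.1613]
rack top near [0.3282 0.1584]
panel top far [0.6492 0.1413]
panel top near [0.2475 0.1384]
tcp s 0.44761786000000003
```

The scene view puts the mid of the holes at s=0.445 and the mid of the slots at s=0.446. The corner mids agree within 1 mm, and both holes are at the same height. So it is aligned; I advance to a gap of about 10 mm and lower.

Request:
carry_out([
  [[0.1, 1, 0], 0, 1],
  [[0.1, 1, 0], 0, 1],
  [[0, 0, -1.2], 0, 1],
  [[0, 0, -1], 0, 1],
  [[0, 0, -0.8], 0, 1],
])

```text
time: 7.62
tcp_pos: [0.4624, 0.1261, 0.1031]
orientation: [-2.167, 0.114, 2.17]
wrist_force: [0.2, -0.3, -4.1]
finger_gap: 0.1
```

Request:
carry_out([
  [[0, 0, -0.4], 0, 1],
  [[0, 0, 0], 0, 1],
  [[0, 0, 0], 0, 1],
])

```text
time: 8.0
tcp_pos: [0.4632, 0.1266, 0.1005]
orientation: [-2.168, 0.113, 2.167]
wrist_force: [0.5, 0.0, -4.7]
finger_gap: 0.102
```

```bash
python3 st.py
```

```text
t 8.0 tcp [0.4632 0.1266 0.1005] yaw -95.98 xaxis [ 0.001  0.    -1.   ] F [ 0.48  0.05 -4.71] M [-0.17 -0.05 -0.04] gap 0.102 q [-0.2   0.35 -0.23  2.11  0.13  0.69 -2.19]
```

Request:
carry_out([
  [[0, 0, -0.2], 0, 1],
  [[0, 0, -0.1], 0, 1],
  [[0, 0, 0], 0, 1],
  [[0, 0, 0], 0, 1],
])

```text
time: 8.5
tcp_pos: [0.463, 0.1266, 0.0974]
orientation: [-2.168, 0.113, 2.168]
wrist_force: [-0.2, 0.1, -4.7]
finger_gap: 0.103
```

Request:
carry_out([
  [[0, 0, -0.1], 0, 1],
  [[0, 0, 0], 0, 1],
  [[0, 0, 0], 0, 1],
])

```text
time: 8.88
tcp_pos: [0.463, 0.1266, 0.0963]
orientation: [-2.168, 0.113, 2.168]
wrist_force: [-0.1, 0.4, -3.6]
finger_gap: 0.105
```

Request:
carry_out([
  [[0, 0, -0.05], 0, 1],
  [[0, 0, 0], 0, 1],
  [[0, 0, 0], 0, 1],
])

```text
time: 9.25
tcp_pos: [0.4629, 0.1266, 0.0958]
orientation: [-2.168, 0.113, 2.168]
wrist_force: [0.3, 0.4, -5.2]
finger_gap: 0.098
```

Request:
carry_out([
  [[0, 0, -0.05], 0, 1],
  [[0, 0, 0], 0, 1],
  [[0, 0, 0], 0, 1],
])

```text
time: 9.62
tcp_pos: [0.463, 0.1265, 0.0953]
orientation: [-2.168, 0.113, 2.168]
wrist_force: [-0.4, 1.1, -4.7]
finger_gap: 0.103
```

Request:
carry_out([
  [[0, 0, -0.05], 0, 1],
  [[0, 0, 0], 0, 1],
  [[0, 0, 0], 0, 1],
])

```text
time: 10.0
tcp_pos: [0.463, 0.1265, 0.0949]
orientation: [-2.168, 0.113, 2.168]
wrist_force: [-0.9, -1.2, -1.5]
finger_gap: 0.103
```

Request:
carry_out([
  [[0, 0, -0.05], 0, 1],
  [[0, 0, 0], 0, 1],
  [[0, 0, 0], 0, 1],
])

```text
time: 10.38
tcp_pos: [0.463, 0.1262, 0.0945]
orientation: [-2.168, 0.114, 2.168]
wrist_force: [-2.1, -3.4, 5.0]
finger_gap: 0.103
```

Request:
carry_out([
  [[0, 0, -0.05], 0, 1],
  [[0, 0, 0], 0, 1],
  [[0, 0, 0], 0, 1],
])

```text
time: 10.75
tcp_pos: [0.463, 0.126, 0.0942]
orientation: [-2.168, 0.114, 2.168]
wrist_force: [-4.2, -4.7, 8.3]
finger_gap: 0.105
```

```bash
python3 st.py
```

```text
t 10.75 tcp [0.463  0.126  0.0942] yaw -96.0 xaxis [-0.    -0.001 -1.   ] F [-4.21 -4.68  8.26] M [-0.67  0.75  0.02] gap 0.105 q [-0.2   0.36 -0.23  2.12  0.13  0.67 -2.2 ]
```

Ledge contact came at TCP z=0.0949, exactly as expected. I back off to a light touch, then advance.

Request:
carry_out([
  [[0, 0, 0.13], 0, 1],
  [[0, 0, 0], 0, 1],
  [[0.03, 0.3, 0], 0, 1],
  [[0.03, 0.3, 0], 0, 1],
  [[0, 0, 0], 0, 1],
])

```text
time: 11.38
tcp_pos: [0.4636, 0.1334, 0.095]
orientation: [-2.168, 0.111, 2.168]
wrist_force: [0.2, 0.5, -3.4]
finger_gap: 0.102
```

Request:
carry_out([
  [[0, 0, 0], 0, 1],
  [[0, 0, 0], 0, 1],
])

```text
time: 11.62
tcp_pos: [0.4635, 0.1327, 0.095]
orientation: [-2.168, 0.113, 2.168]
wrist_force: [-0.5, 0.2, -4.3]
finger_gap: 0.098
```

Request:
carry_out([
  [[0.01, 0.1, 0], 0, 1],
  [[0, 0, 0], 0, 1],
  [[0, 0, 0], 0, 1],
])

```text
time: 12.0
tcp_pos: [0.4637, 0.1335, 0.0951]
orientation: [-2.168, 0.113, 2.168]
wrist_force: [-0.6, -0.2, -3.2]
finger_gap: 0.1
```

Request:
carry_out([
  [[0.01, 0.1, 0], 0, 1],
  [[0, 0, 0], 0, 1],
  [[0, 0, 0], 0, 1],
])

```text
time: 12.38
tcp_pos: [0.4637, 0.1347, 0.0951]
orientation: [-2.168, 0.113, 2.168]
wrist_force: [1.5, 0.3, -4.8]
finger_gap: 0.102
```

```bash
python3 st.py
```

```text
t 12.38 tcp [0.4637 0.1347 0.0951] yaw -95.96 xaxis [-0.  0. -1.] F [ 1.54  0.31 -4.84] M [-0.1   0.01 -0.02] gap 0.102 q [-0.22  0.37 -0.23  2.11  0.13  0.68 -2.21]
```

Request:
carry_out([
  [[0.01, 0.1, 0], 0, 1],
  [[0, 0, 0], 0, 1],
  [[0, 0, 0], 0, 1],
])

```text
time: 12.75
tcp_pos: [0.4638, 0.1356, 0.0951]
orientation: [-2.168, 0.113, 2.168]
wrist_force: [0.4, 0.6, -4.5]
finger_gap: 0.1
```

Request:
carry_out([
  [[0.01, 0.1, 0], 0, 1],
  [[0, 0, 0], 0, 1],
  [[0, 0, 0], 0, 1],
])

```text
time: 13.12
tcp_pos: [0.4639, 0.1363, 0.0951]
orientation: [-2.168, 0.114, 2.168]
wrist_force: [0.1, -0.9, -4.9]
finger_gap: 0.101
```

Request:
carry_out([
  [[0.01, 0.1, 0], 0, 1],
  [[0, 0, 0], 0, 1],
  [[0, 0, 0], 0, 1],
])

```text
time: 13.5
tcp_pos: [0.464, 0.1369, 0.095]
orientation: [-2.168, 0.114, 2.168]
wrist_force: [-0.2, -5.0, -2.3]
finger_gap: 0.103
```

```bash
python3 st.py
```

```text
t 13.5 tcp [0.464  0.1369 0.095 ] yaw -96.0 xaxis [-0.    -0.001 -1.   ] F [-0.17 -4.95 -2.31] M [-1.05 -0.03  0.06] gap 0.103 q [-0.22  0.37 -0.23  2.11  0.13  0.68 -2.22]
```

Contact started near y=0.1362, so I increase the push gradually.

Request:
carry_out([
  [[0.01, 0.1, 0], 0, 1],
  [[0, 0, 0], 0, 1],
  [[0, 0, 0], 0, 1],
  [[0, 0, 0], 0, 1],
])

```text
time: 14.0
tcp_pos: [0.464, 0.1375, 0.095]
orientation: [-2.168, 0.115, 2.169]
wrist_force: [-0.5, -7.1, -2.7]
finger_gap: 0.1
```

```bash
cat > av.py <<'E'
from h import *
F=[];M=[]
for i in range(8):
    grab_frame('top'); s=sensors.get_state(); F.append(s['wrist_force']);M.append(s['moment'])
F=np.array(F)
n=np.array([.1037,.9946,0])
print('F',F.mean(0).round(2),F.std(0).round(2),'push',-(F@n).mean().round(2),'M',np.mean(M,0).round(3))
E
python3 av.py;python3 st.py
```

```text
F [ 0.28 -6.43 -3.05] [0.43 0.52 0.41] push 6.37 M [-1.283 -0.046  0.06 ]
t 14.4 tcp [0.464  0.1375 0.095 ] yaw -96.01 xaxis [-0.001 -0.001 -1.   ] F [ 0.78 -5.91 -2.89] M [-1.34 -0.05  0.05] gap 0.102 q [-0.22  0.37 -0.23  2.11  0.13  0.68 -2.22]
```

Request:
carry_out([
  [[0.01, 0.1, 0], 0, 1],
  [[0, 0, 0], 0, 1],
  [[0.01, 0.1, 0], 0, 1],
  [[0, 0, 0], 0, 1],
  [[0, 0, 0], 0, 1],
])

```text
time: 15.02
tcp_pos: [0.4641, 0.1382, 0.0949]
orientation: [-2.167, 0.118, 2.17]
wrist_force: [0.1, -9.6, -1.1]
finger_gap: 0.1
```

```bash
python3 av.py;python3 st.py; python3 -c "
from h import *
g=snap('top','top5.png');g=snap('scene','sc5.png')
a=cv2.imread('pics/top5.png')[180:380,220:370];b=cv2.imread('pics/sc5.png')[170:285,300:430]
w=np.zeros((520,800,3),np.uint8);a=cv2.resize(a,(300,400));b=cv2.resize(b,(490,434),interpolation=cv2.INTER_CUBIC);w[:400,:300]=a;w[:434,310:]=b;cv2.imwrite('pics/z5.png',w)"
```

```text
F [-0.21 -9.99 -1.14] [0.5  0.59 0.49] push 9.95 M [-1.973 -0.01   0.078]
t 15.43 tcp [0.4641 0.1381 0.0949] yaw -96.07 xaxis [-0.001 -0.003 -1.   ] F [  0.65 -10.51  -0.75] M [-2.03 -0.02  0.08] gap 0.102 q [-0.23  0.37 -0.23  2.11  0.13  0.68 -2.22]
```

View pics/z5.png

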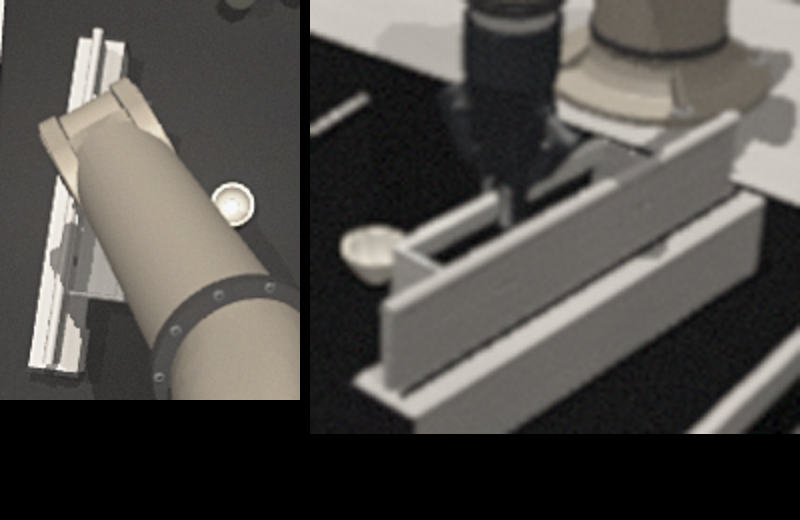

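Request:
carry_out([
  [[0, 0, 0.02], 0, 1],
  [[0.01, 0.06, 0], 0, 1],
  [[0, 0, 0], 0, 1],
  [[0, 0, 0], 0, 1],
  [[0, 0, 0], 0, 1],
])

```text
time: 16.15
tcp_pos: [0.4641, 0.1384, 0.095]
orientation: [-2.167, 0.119, 2.17]
wrist_force: [-0.4, -11.1, -1.5]
finger_gap: 0.099
```

```bash
python3 av.py;python3 st.py
```

```text
F [ -0.   -10.7   -2.08] [0.25 0.53 0.35] push 10.64 M [-2.109 -0.099  0.085]
t 16.55 tcp [0.4641 0.1384 0.095 ] yaw -96.08 xaxis [-0.001 -0.003 -1.   ] F [  0.02 -11.71  -1.84] M [-2.11 -0.09  0.1 ] gap 0.099 q [-0.23  0.37 -0.23  2.11  0.13  0.68 -2.22]
```

Request:
carry_out([
  [[0, 0.05, 0], 0, 1],
  [[0, 0, 0], 0, 1],
  [[0, 0, 0], 0, 1],
  [[0, 0, 0], 0, 1],
  [[0, 0, 0], 0, 1],
])

```text
time: 17.18
tcp_pos: [0.4641, 0.1386, 0.095]
orientation: [-2.167, 0.12, 2.17]
wrist_force: [-0.3, -11.6, -1.5]
finger_gap: 0.103
```

```bash
python3 av.py;python3 st.py
python3 - <<'E'
from h import *
snap('top','top6.png');snap('scene','sc6.png')
b=cv2.imread('pics/sc6.png')[185:260,310:400]
cv2.imwrite('pics/z6.png',cv2.resize(b,None,fx=8,fy=8,interpolation=cv2.INTER_CUBIC))
E
```

```text
F [  0.12 -11.88  -1.57] [0.42 0.26 0.43] push 11.81 M [-2.287 -0.097  0.096]
t 17.57 tcp [0.4641 0.1386 0.095 ] yaw -96.09 xaxis [-0.002 -0.004 -1.   ] F [ -0.28 -12.23  -1.36] M [-2.26 -0.06  0.08] gap 0.101 q [-0.23  0.37 -0.23  2.11  0.14  0.68 -2.23]
```

View pics/z6.png

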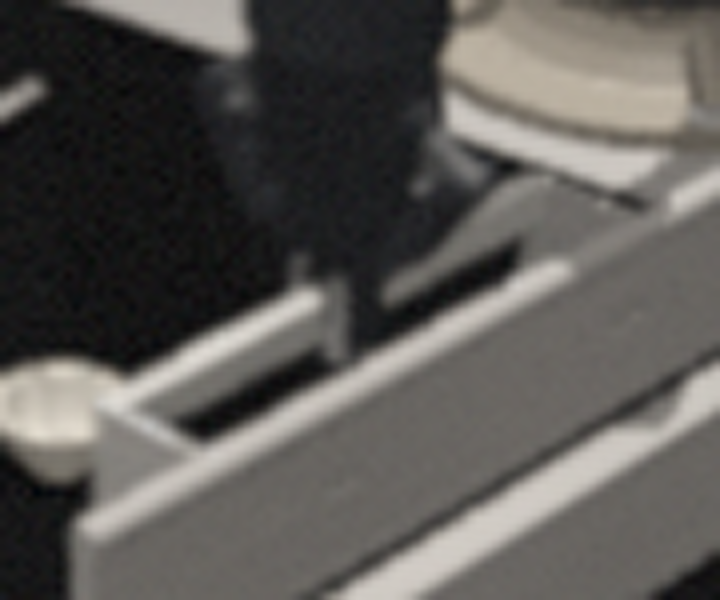

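View pics/top6.png

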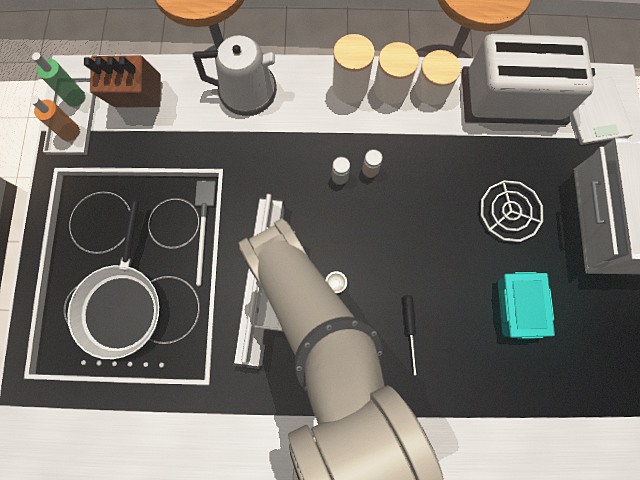

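In the scene view the rack sits against the panel and its far front corner shows at about (323,236). In the top view the dish (336,283), screwdriver (410,330) and jars are where they were. I'll check position along the panel from that corner, then hold.

```bash
python3 - <<'E'
from h import *
g=load('sc6.png');u=np.array([.9946,-.1037,0]);n=np.array([.1037,.9946,0])
X=onz(g,310+105.5/8-.5,185+405.5/8-.5,.122);print('far front corner s,t',X@u,X@n,'expect s .567 t ~.181')
t=sensors.get_state()['tcp_pos'];print('tcp s,t',t@u,t@n)
E
```

```text
far front corner s,t 0.567946300170832 0.18891910687923194 expect s .567 t ~.181
tcp s,t 0.44723451613254844 0.1859648664034636
```

Request:
carry_out([
  [[0, 0, 0], 0, 1],
  [[0, 0, 0], 0, 1],
  [[0, 0, 0], 0, 1],
  [[0, 0, 0], 0, 1],
  [[0, 0, 0], 0, 1],
])

```text
time: 18.3
tcp_pos: [0.4641, 0.1386, 0.095]
orientation: [-2.167, 0.119, 2.17]
wrist_force: [-0.1, -11.5, -1.6]
finger_gap: 0.099
```

Request:
carry_out([
  [[0, 0, 0], 0, 1],
  [[0, 0, 0], 0, 1],
  [[0, 0, 0], 0, 1],
  [[0, 0, 0], 0, 1],
  [[0, 0, 0], 0, 1],
])

```text
time: 18.92
tcp_pos: [0.4641, 0.1386, 0.095]
orientation: [-2.167, 0.119, 2.17]
wrist_force: [-1.1, -11.6, -2.0]
finger_gap: 0.101
```

Request:
carry_out([
  [[0, 0, 0], 0, 1],
  [[0, 0, 0], 0, 1],
  [[0, 0, 0], 0, 1],
  [[0, 0, 0], 0, 1],
  [[0, 0, 0], 0, 1],
])

```text
time: 19.55
tcp_pos: [0.4641, 0.1386, 0.095]
orientation: [-2.167, 0.119, 2.17]
wrist_force: [0.4, -11.0, -2.3]
finger_gap: 0.104
```

Request:
carry_out([
  [[0, 0, 0], 0, 1],
  [[0, 0, 0], 0, 1],
  [[0, 0, 0], 0, 1],
  [[0, 0, 0], 0, 1],
  [[0, 0, 0], 0, 1],
])

```text
time: 20.18
tcp_pos: [0.4641, 0.1386, 0.095]
orientation: [-2.167, 0.119, 2.17]
wrist_force: [0.8, -12.5, -2.3]
finger_gap: 0.101
```

```bash
python3 av.py;python3 st.py
```

```text
F [  0.09 -11.77  -1.62] [0.34 0.63 0.52] push 11.69 M [-2.263 -0.082  0.096]
t 20.57 tcp [0.4641 0.1386 0.095 ] yaw -96.09 xaxis [-0.002 -0.004 -1.   ] F [ -0.11 -11.73  -2.54] M [-2.26 -0.04  0.08] gap 0.096 q [-0.23  0.37 -0.23  2.11  0.14  0.68 -2.23]
```

The corner's along-panel coordinate agrees (0.568 against 0.567), but its depth reads 8 mm too far in. I'll check that against the earlier hover picture before handing in.

```bash
python3 - <<'E'
from h import *
w=np.zeros((400,800,3),np.uint8)
for i,(f,o) in enumerate([('sc4.png',(305,210)),('sc6.png',(305,222))]):
    im=load(f)['image'][:,:,::-1]
    w[:,i*400:i*400+392]=cv2.resize(im[o[1]:o[1]+50,o[0]:o[0]+49],(392,400),interpolation=cv2.INTER_CUBIC)
cv2.imwrite('pics/z7.png',w)
# predicted corners for nominal pose
u=np.array([.9946,-.1037,0]);n=np.array([.1037,.9946,0])
for f,tc in (('sc4.png',(.4611,.106,.1343)),('sc6.png',(.4641,.1386,.095))):
    tc=np.array(tc);s=tc@u;t=tc@n;zb=tc[2]-.0249;g=load(f)
    for nm,a,b,c in(('front top',.12,-.005,.052),('front bottom',.12,-.005,0),('back top',.12,.065,.056)):
        print(f,nm,proj(g,(s+a)*u+(t+b)*n+np.array([0,0,zb+c])).round(2))
g=load('sc6.png');print('panel back top far',proj(g,(.447+.2)*u+.2566*n+np.array([0,0,.142])))
E
```

```text
sc4.png front top [[312.32 217.45]]
sc4.png front bottom [[312.43 233.55]]
sc4.png back top [[330.73 225.37]]
sc6.png front top [[320.82 233.98]]
sc6.png front bottom [[320.76 249.71]]
sc6.png back top [[339.52 242.49]]
panel back top far [[319.85789701 250.08146184]]
```

View pics/z7.png

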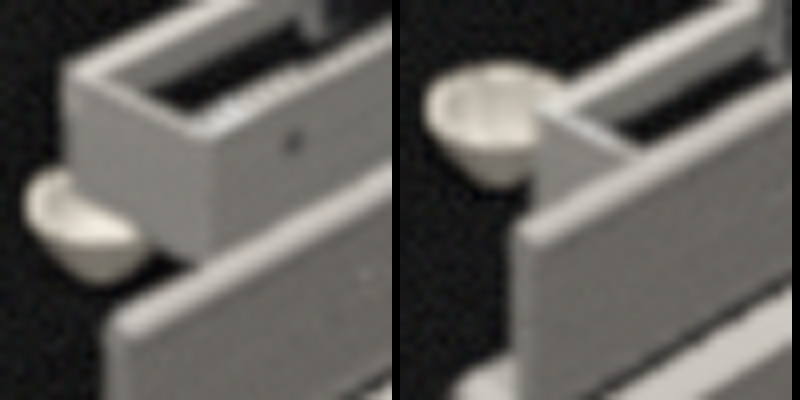

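The same corner was already off from its prediction by about (+0.8,+1.3) px in the hover picture. It is now off by (+1.4,+1.8), and the panel corner is off by (-0.8,+1.5). That is mostly the camera's bias, leaving about 1 mm of real change, so the rack has not slipped. I'm handing in while still pressing.

```bash
python3 -c "
from h import *
print(ticket.hand_in())"; python3 st.py
```

```text
the job is handed in; nothing more can be done
None
the job is handed in; nothing more can be done
```

I gripped the rack by its front bar, set it on the ledge against the panel and handed the job in while still gripping and pressing. The hand-in gave no verdict.

**Push:** the wrist force into the panel averaged 11.7–11.8 N from 17.2 to 20.6 s. This is not the panel contact force itself, because a little friction on the ledge is included. By the panel's deflection (about 2.4 mm), the push is nearer 10 N, still within 8–16 N.

**Height:** the rack touched the ledge at the expected height (TCP z = 0.0949 m), and the final TCP was at 0.0950 m.

**In line with the slots:** the holes and slots agreed within about 1 mm along the panel, measured in the camera before contact. The final rack corner agreed too.

**Squareness:** tool yaw matched the measured panel angle within about 0.2°, and the tool was tilted about 0.004 rad. The low twisting moment (0.1 N m) also points to flat contact.

**Disagreement:** one depth check of a rack corner in the scene view read 8 mm too deep. Most of that appeared as a similar offset in the picture taken before contact, so I put it down to camera bias, leaving about 1 mm of real change.

**Other things on the counter:** the others showed no visible shift in the last top picture; I judged that by eye.

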